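# Load and close a desiccator

## Robot

A 6-joint arm with a two-finger parallel gripper is mounted at the origin on the work surface. World frame = base frame: x ahead of the robot, y to its left, z up, the work surface at z = 0. Lengths are in m, angles in rad, forces in N, time in s.
With the tool pointing down it reaches from about 0.4 to 0.825 m from the base axis. Payload 7 kg.
Tool frame: the origin (TCP) lies on the centre line of the jaws, within the pads' length; the fingertips stand 25 mm ahead of it and the grasp point (between the pads) lies 6 mm ahead of it; z points along the fingers, y is the direction in which the jaws open and shut (so a half turn about z gives the same grasp; the last joint's range is limited). The gripper opens to 88 mm and grips with 3 to 60 N. Pads are 19 mm wide; open, the fingers measure 130 mm over their backs; the gripper's body (78 mm by 193 mm) begins 47 mm behind the grasp point.
Start: joints at [-1.014, 0.359, 0.012, 0, -1.224, -0.288], TCP at [0.179, -0.651, 0.252] pointing down, gripper open.
Joint ranges: [-3.07, 3.07], [-1.43, 2.12], [-1.02, 1.25], [-3.03, 1.67], [-3.05, -0], [-3.03, 3.03]. Speed limits (rad/s): [2.39, 2.39, 3.01, 3.14, 3.14, 3.14].

## Interface

Orientations are given as [roll, pitch, yaw] about the fixed x, y, z axes, in that order (R = Rz(yaw) Ry(pitch) Rx(roll)).
In Python, from station import * gives the robot as it stands. The module is installed in compiled form; this text tells all that it offers.
- The arm moves only by the tool step_arm, never from a script. Its argument "commands" is text: rows parted by semicolons, each of 6 numbers parted by spaces: the shift along the tool's x, y, z in mm, then the turn, a rotation vector about the tool's x, y, z in rad. A call has 1 to 8 rows; each row shifts and turns the commanded pose from where the row before left it, along the tool's axes as they then stand; what a row does not reach is not made up. A row lasts 1/8 s, in which the tool goes at most 62.5 mm and 10.7 degrees, less where a joint would pass 70% of its speed; a pose out of reach is approached as far as the arm can. A call is refused whole if a number of a shift passes 62.5 or a number of a turn 0.188, either way. A call with a gripper value outside its range is refused whole. "jaw" is the finger opening in mm, from 0 to 87.6, set as the call begins (left out, the last holds). The fingers move at their own pace and stop on an object; "grip_force" is the grip in N (left out, the last holds). Time passes only in rows, so rows that do not move let the fingers close. It gives the time, the measured TCP pose, the force and the opening at its end, in the units of the state.
- get_state(): the state, without advancing time (a new reading comes with each control period).
- grab_frame(name): name is "side" or "top" or "wrist"; returns a dict with "frame" (384x512x3 uint8, red, green, blue), "fovy" (degrees; the focal length in pixels is half the picture's height over the tangent of half this angle, whatever the lens; pixels are square), "cx", "cy" (the principal point, pixels), "rvec" (rotation vector, rad) and "tvec" (3), from world to camera coordinates, as OpenCV has them; the wrist camera has in their place "tool_from_camera" (4x4, takes a point from camera to tool coordinates, whose origin is the TCP and whose axes are the flange's). Camera axes: x right, y down, z forward; pixel columns grow to the right and rows downward; lengths in m; the calibration is good to about 2 mm. A picture is of the moment at which its call begins: read the wrist's pose just before it. There is no depth.
- job_done(): hands the job in, once; it reports no verdict.
Trained networks look in a picture, given as the dict that the camera call returned (one of the last four; its "shot" number tells which), for a name from the list of things; names that differ only in an ending like _2 or _b are one class to them, and where a whole thing is asked for, a point or a joint stands for the part that bears it (a point fixed in the world has none). Each returns a list of dicts, best first, with "conf" (0 to 1); they miss things now and then, are a little off and sometimes report something else, mostly with a low value. They report only what shows in the picture. A call takes as long as a camera call. They do not tell look-alikes from the thing itself.
- recognise(picture, name): "pixel" ([column, row] in pixels, amid what is visible of it).
The state is a dict: "t": time; "q": joint angles; "qd": joint speeds; "joint_efforts": joint torques, N m; "eef_pos": TCP position; "ee_rot": TCP orientation; "force": force on the tool from outside, world axes, zero at the start; "moment": the same for the moment, N m; "width": finger opening in m.
Only numpy, scipy, OpenCV 4.12 (cv2) and the standard library are available. Lean on these libraries where they do the work, as an engineer would, in place of code of your own. Each camera call takes 0.05 s, during which the arm holds its last target.

## Task

Load the empty white desiccator base in this order: first stand the drying canister on its bottom, then lay the perforated plate level on the inner ledge with its post up, then stand the sample jar upright on the plate beside the post, and last put the clear dome on, centred and flush on the base's rim. Set things down gently without dropping the jar or the dome, keep the jar upright all the time, let go of everything, and leave the controller, the beaker and the reagent bottle where they are.

Things in the scene. Friction and masses are not known exactly. Their poses are not given: they have to be found in the camera images.
- base: White round bowl, 196 mm across, 70 mm high, open above, fixed; a small brass port on its +y side reaches 113 mm from the axis, 40 mm up. Origin on the axis at its underside, z up. Inside: bottom at 8 mm, 128 mm across; a ring ledge (inner diameter 128 mm) with its top at 60 mm; above it a round recess 164 mm across and 10 mm deep for the plate; around it the flat rim, 16 mm wide, top at 70 mm.
- canister_mid (a point): The drying canister: an aluminium cylinder of 50 mm diameter and 36 mm height with dark slots around its side and dark holes in its top, standing on the bench. The point is its centre, 18 mm above its underside; z up. 70 to 140 g.
- plate_post (a point): Perforated plate: steel disc of 148 mm diameter, 6 mm thick, with many dark holes, and at its centre an upright round lifting post of 16 mm diameter, 40 mm high (top 46 mm above the disc's underside). The point is on the post's axis, 30 mm above the disc's underside; z up. 220 to 400 g. Lying on the ledge, the disc's top is 66 mm above the base's origin.
- jar_mid (a point): Sample jar: closed brown glass jar with a white cap, 36 mm diameter, 50 mm high, 50 g, standing on the bench. The point is its centre, 25 mm above its underside; z up. It may stand anywhere beside the post: 37 mm between the axes suits well (over 26 mm to clear the post, under 50 mm from the base's axis to clear the dome).
- dome_knob (a point): Dome: clear plastic cover, open below, with a flat clear flange (192 mm diameter, 6 mm thick) at its foot and a white round knob (34 mm diameter, 40 mm high) on top. 125 mm high in all; wall 170 mm across outside, 162 mm inside; 80 mm high inside. The point is the middle of the knob, on the axis, 105 mm above the dome's underside; z up. 320 to 480 g.
- controller: Bystander: a grey metal box, 110 x 65 x 50 mm, with a dark window; origin at the centre of its underside. Not to be disturbed.
- beaker: Bystander: a glass beaker of 60 mm diameter and 75 mm height; origin at the centre of its underside. Not to be disturbed.
- reagent: Bystander: a white plastic bottle with blue cap, 60 mm diameter, 130 mm high; origin at the centre of its underside. Not to be disturbed.
Mind the look-alikes: they are no part of the job. Leave any green look-alike of the part that bears canister_mid alone. Several things look just like the part that bears plate_post: the one meant starts farthest to the robot's left.

How it is judged:
On the way, in this order (a step that is already met when the one before it is completed fails the run):
1. the drying canister stands upright on the bottom of the base, released (z of canister_mid in the frame of base between 0.021 and 0.031 m and horizontal distance between canister_mid and base below 0.045 m and angle between canister_mid's own z axis and vertical below 0.1 rad and linear speed of canister below 0.02 m/s and contact force between the fingers and canister below 0.1 N), for 0.2 s.
2. the perforated plate lies level on the inner ledge of the base, post up, released (z of plate_post in the frame of base between 0.086 and 0.094 m and horizontal distance between plate_post and base below 0.012 m and angle between plate_post's own z axis and vertical below 0.04 rad and linear speed of plate below 0.02 m/s and contact force between the fingers and plate below 0.1 N), for 0.2 s.
3. the sample jar stands upright on the perforated plate, released (z of jar_mid in the frame of base between 0.086 and 0.096 m and horizontal distance between jar_mid and base below 0.06 m and angle between jar_mid's own z axis and vertical below 0.1 rad and linear speed of jar below 0.02 m/s and contact force between the fingers and jar below 0.1 N), for 0.2 s.
4. the dome sits level and centred on the flange of the base, released (z of dome_knob in the frame of base between 0.171 and 0.179 m and horizontal distance between dome_knob and base below 0.012 m and angle between dome_knob's own z axis and vertical below 0.04 rad and linear speed of dome below 0.02 m/s and contact force between the fingers and dome below 0.1 N), for 0.2 s.
At the end, for the whole second after the job is handed in: All released and at rest on the base: canister upright on the bottom (45 mm from axis at most), plate level on the ledge (12 mm), jar upright on the plate (60 mm), dome level on the rim (12 mm); heights within 4 mm (jar and canister 5 mm) (all of step 1 and all of step 2 and all of step 3 and all of step 4); the robot touches nothing.
It fails at once if the controller is moved by more than 30 mm or tipped (distance of controller from where it was at the start of the episode above 0.03 m or angle between controller's own z axis and vertical above 0.35 rad).
It fails at once if the beaker is moved by more than 30 mm or tipped (distance of beaker from where it was at the start of the episode above 0.03 m or angle between beaker's own z axis and vertical above 0.35 rad).
It fails at once if the reagent bottle is moved by more than 30 mm or tipped (distance of reagent from where it was at the start of the episode above 0.03 m or angle between reagent's own z axis and vertical above 0.35 rad).
It fails at once if the sample jar is tipped by more than 35 degrees (angle between jar_mid's own z axis and vertical above 0.61 rad).
It fails at once if the sample jar or the dome is dropped (faster than 0.6 m/s with no finger on it: a fall of about 18 mm) ((linear speed of jar above 0.6 m/s and contact force between the fingers and jar below 0.01 N) or (linear speed of dome above 0.6 m/s and contact force between the fingers and dome below 0.01 N)).
It also fails if it takes over 112 s, if anything falls off the work surface, if the arm or the gripper's body presses on something with over 40 N, if the wrist force passes 120 N, or if a joint passes its speed limit or range.

## Working session

There is one attempt and no reset: what is moved stays moved. The work goes in short steps, Python scripts to look and compute and a tool call to move; the robot and the scene stay as the last step left them, time stands still between calls to the robot, and variables do not carry over. Pictures are saved under pics/ and viewed, and the job is handed in when it is done.

Besides the shell and the picture viewer there is one more tool, called as name(argument=value, ...) on one line, values as JSON. step_arm: Moves the arm, as the interface text tells. Its arguments: {"type":"object","properties":{"commands":{"type":"string"},"jaw":{"type":"number"},"grip_force":{"type":"number"}},"required":["commands"]}

```bash
mkdir -p pics; python3 - <<'E'
from station import *
import cv2,pickle
s=get_state();print(s)
for n in ["side","top","wrist"]:
    f=grab_frame(n); cv2.imwrite(f"pics/{n}0.png",f["frame"][:,:,::-1]); pickle.dump(f,open(f"{n}0.pkl","wb"))
    print(n,{k:v for k,v in f.items() if k!="frame"})
    for o in ["base","canister_mid","plate_post","jar_mid","dome_knob","controller","beaker","reagent"]:
        print(o,[(([round(x) for x in d["pixel"]]),round(d["conf"],2)) for d in recognise(f,o)][:5])
E
```

```text
{'t': 0.0, 'q': array([-1.01389386e+00,  3.59427620e-01,  1.10613087e-02, -3.78257903e-04,
       -1.22407837e+00, -2.88092961e-01]), 'qd': array([ 0.0012146 , -0.00122862,  0.0007742 ,  0.00111499, -0.00085543,
        0.00091844]), 'joint_efforts': array([-5.86418191e-04, -5.82717741e+01,  2.93056029e+01,  6.99729234e+00,
        6.87827225e-03, -1.08739914e-04]), 'eef_pos': array([ 0.17913478, -0.65033629,  0.2505923 ]), 'ee_rot': array([ 3.13991120e+00, -1.27458656e-04, -2.87291187e+00]), 'force': array([0.78964849, 0.27525247, 0.28950997]), 'moment': array([-0.03696713, -0.00984203,  0.06892752]), 'width': 0.08740492220871628}
side {'fovy': 47.224528477864396, 'cx': 260.4882788018533, 'cy': 188.27242125560676, 'rvec': array([ 0.12605088, -2.91532445,  1.11548508]), 'tvec': array([0.53423905, 0.11266149, 1.18644232]), 'shot': 1}
base [([287, 129], 0.85)]
canister_mid [([165, 275], 0.96), ([206, 276], 0.89)]
plate_post [([270, 347], 0.74)]
jar_mid []
dome_knob [([255, 202], 0.61)]
controller [([176, 194], 0.71)]
beaker [([181, 318], 0.82)]
reagent [([223, 114], 0.78)]
top {'fovy':
[... 368 characters left out ...]
266, 175], 0.7)]
controller [([272, 100], 0.94), ([374, 207], 0.49), ([329, 137], 0.25)]
beaker [([135, 128], 0.83)]
reagent [([396, 123], 0.9)]
wrist {'fovy': 59.76667985275747, 'cx': 252.91474251967657, 'cy': 191.09409908734494, 'tool_from_camera': array([[ 1.23233761e-03, -9.52555195e-01, -3.04363403e-01,
         8.18692023e-02],
       [ 9.99998867e-01,  9.10725147e-04,  1.19863373e-03,
         1.19729623e-04],
       [-8.64573381e-04, -3.04364535e-01,  9.52555238e-01,
        -1.32761462e-01],
       [ 0.00000000e+00,  0.00000000e+00,  0.00000000e+00,
         1.00000000e+00]]), 'shot': 3}
base []
canister_mid []
plate_post []
jar_mid []
dome_knob []
controller []
beaker []
reagent []
```

View pics/side0.png

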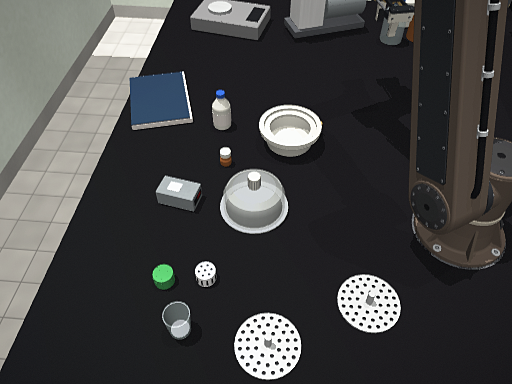

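View pics/top0.png

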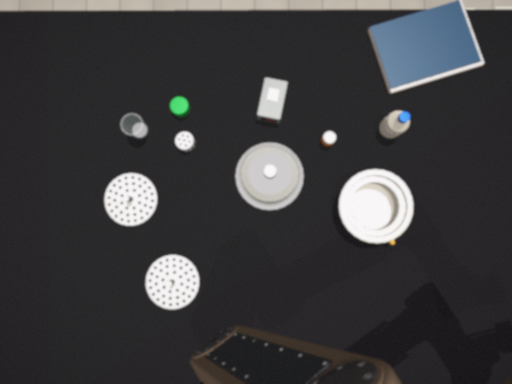

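```bash
cat > h.py <<'E'
import numpy as np,cv2,pickle
def cam(f):
    F=f["frame"].shape[0]/2/np.tan(np.radians(f["fovy"])/2)
    R=cv2.Rodrigues(np.array(f["rvec"]))[0];return np.array([[F,0,f["cx"]],[0,F,f["cy"]],[0,0,1]]),R,np.array(f["tvec"])
def tocamwrist(f,s):
    from scipy.spatial.transform import Rotation as Ro
    T=np.eye(4);T[:3,:3]=Ro.from_euler('xyz',s["ee_rot"]).as_matrix();T[:3,3]=s["eef_pos"]
    M=np.linalg.inv(T@f["tool_from_camera"]); g=dict(f);g["rvec"]=cv2.Rodrigues(M[:3,:3])[0].ravel();g["tvec"]=M[:3,3];return g
def back(f,px,z):
    K,R,t=cam(f); d=R.T@np.linalg.solve(K,[px[0],px[1],1.]); c=-R.T@t
    return c+d*(z-c[2])/d[2]
def proj(f,P):
    K,R,t=cam(f); p=(K@(R@np.atleast_2d(P).T+t[:,None])).T; return p[:,:2]/p[:,2:]
def tri(f1,p1,f2,p2):
    A=[];b=[]
    for f,p in((f1,p1),(f2,p2)):
        K,R,t=cam(f);d=R.T@np.linalg.solve(K,[p[0],p[1],1.]);d/=np.linalg.norm(d);c=-R.T@t
        M=np.eye(3)-np.outer(d,d);A.append(M);b.append(M@c)
    return np.linalg.lstsq(np.vstack(A),np.hstack(b),rcond=None)[0]
E
python3 - <<'E'
from h import *
for n in("side","top"):
    f=pickle.load(open(n+"0.pkl","rb"));K,R,t=cam(f);print(n,-R.T@t,K[0,0])
    im=cv2.resize(f["frame"][:,:,::-1],None,fx=1,fy=1)
f=pickle.load(open("top0.pkl","rb"))
for o,p,z in[("base",(374,208),.07),("can",(179,104),.03),("can",(185,141),.03),("pl",(171,282),.04),("pl",(130,197),.04),("jar",(328,136),.05),("dome",(266,175),.105)]:print(o,back(f,p,z).round(3))
E
```

```text
side [0.4865189  0.74980842 0.95227939] 439.2143479130557
top [ 0.42705707 -0.01803461  1.1660992 ] 412.10952970821324
base [ 0.464 -0.309  0.07 ]
can [0.757 0.222 0.03 ]
can [0.651 0.204 0.03 ]
pl [0.264 0.233 0.04 ]
pl [0.494 0.35  0.04 ]
jar [ 0.661 -0.193  0.05 ]
dome [ 0.547 -0.023  0.105]
```

```bash
python3 - <<'E'
from h import *
f=pickle.load(open("top0.pkl","rb"));g=pickle.load(open("side0.pkl","rb"))
def crop(f,x,y,w,k):
    return cv2.resize(f["frame"][y-w:y+w,x-w:x+w,::-1],(k,k),interpolation=cv2.INTER_CUBIC)
A=np.hstack([crop(f,182,123,33,260),crop(f,130,199,33,260),crop(f,269,176,38,260)])
B=np.hstack([crop(f,374,206,45,260),crop(f,329,137,20,260),crop(g,206,274,20,260)])
cv2.imwrite("pics/crops.png",np.vstack([A,B]))
def fit(f,x,y,w,h,thr,rng,rad,z,chan=None):
    im=f["frame"][y-h:y+h,x-w:x+w].astype(int)
    m=(im.min(2)>thr).astype(np.uint8)
    m=cv2.morphologyEx(m,cv2.MORPH_CLOSE,np.ones((5,5)))
    c=max(cv2.findContours(m,cv2.RETR_EXTERNAL,cv2.CHAIN_APPROX_NONE)[0],key=cv2.contourArea)
    c=cv2.convexHull(c)
    e=cv2.fitEllipse(c);ctr=np.array(e[0])+[x-w,y-h]
    p=back(f,ctr,z)
    a=np.linspace(0,2*np.pi,200)
    for _ in range(5):
        q=proj(f,np.c_[p[0]+rad*np.cos(a),p[1]+rad*np.sin(a),0*a+z]).astype(np.float32)
        e2=cv2.fitEllipse(q); p=p+back(f,ctr,z)-back(f,e2[0],z)
    print(rng,p.round(4),"axes meas",np.round(e[1],1),"model",np.round(e2[1],1))
fit(f,185,141,14,14,110,"can top(top)",.025,.036)
fit(f,130,199,33,33,110,"plate top",.074,.006)
fit(g,268,345,38,36,110,"plate side",.074,.006)
fit(f,374,206,45,45,150,"base top",.098,.07)
fit(g,290,128,38,30,140,"base side",.098,.07)
fit(f,330,137,10,10,150,"jar cap",.018,.05)
fit(g,225,152,8,6,150,"jar cap side",.018,.05)
fit(f,270,171,9,9,190,"knob top",.017,.125)
fit(f,269,176,42,42,70,"flange top",.096,.006)
fit(g,254,203,42,36,70,"flange side",.096,.006)
E
```

```text
can top(top) [0.6524 0.2051 0.036 ] axes meas [19.7 20.3] model [17.7 18. ]
plate top [0.4907 0.3603 0.006 ] axes meas [53.6 54.9] model [51.6 52.9]
plate side [0.4917 0.3613 0.006 ] axes meas [66.6 68.4] model [66.2 67.7]
base top [ 0.4706 -0.3136  0.07  ] axes meas [74.  75.5] model [73.2 74.8]
base side [ 0.4709 -0.3129  0.07  ] axes meas [41.4 63.3] model [40.9 63.3]
jar cap [ 0.659  -0.1962  0.05  ] axes meas [12.5 13.3] model [12.9 13.2]
jar cap side [ 0.6559 -0.1946  0.05  ] axes meas [11.4 14. ] model [ 8.3 12.1]Traceback (most recent call last):
  File "<stdin>", line 28, in <module>
  File "<stdin>", line 14, in fit
cv2.error: OpenCV(4.12.0) /io/opencv/modules/imgproc/src/shapedescr.cpp:361: error: (-201:Incorrect size of input array) There should be at least 5 points to fit the ellipse in function 'fitEllipseNoDirect'
```

View pics/crops.png

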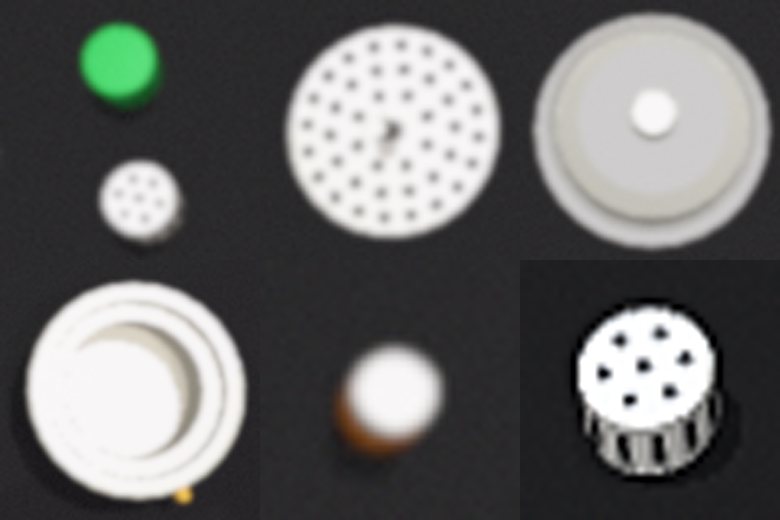

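```bash
python3 - <<'E'
from h import *
f=pickle.load(open("top0.pkl","rb"));g=pickle.load(open("side0.pkl","rb"))
def fit(f,x,y,w,h,thr,rng,rad,z,chan=None):
    im=f["frame"][y-h:y+h,x-w:x+w].astype(int)
    m=(im.min(2)>thr).astype(np.uint8)
    m=cv2.morphologyEx(m,cv2.MORPH_CLOSE,np.ones((5,5)))
    c=max(cv2.findContours(m,cv2.RETR_EXTERNAL,cv2.CHAIN_APPROX_NONE)[0],key=cv2.contourArea)
    c=cv2.convexHull(c)
    e=cv2.fitEllipse(c);ctr=np.array(e[0])+[x-w,y-h]
    p=back(f,ctr,z)
    a=np.linspace(0,2*np.pi,200)
    for _ in range(5):
        q=proj(f,np.c_[p[0]+rad*np.cos(a),p[1]+rad*np.sin(a),0*a+z]).astype(np.float32)
        e2=cv2.fitEllipse(q); p=p+back(f,ctr,z)-back(f,e2[0],z)
    print(rng,p.round(4),"axes meas",np.round(e[1],1),"model",np.round(e2[1],1))
print(f["frame"][165:178,262:280,0])
fit(f,270,171,9,9,225,"knob top",.017,.125)
fit(f,269,176,42,42,70,"flange top",.096,.006)
fit(g,254,203,42,36,70,"flange side",.096,.006)
print("can",back(f,(184.5,140.3),.036).round(4),back(g,(186+(645-520)/6.5,254+368/6.5-260/6.5),.036))
for n,p in [("contr top",(273,98)),("beaker",(140,131)),("reagent",(404,117))]:print(n,back(f,p,.05).round(3),back(f,p,.13).round(3),back(f,p,0).round(3))
E
```

```text
[[206 206 210 218 230 237 241 242 241 240 237 229 218 209 206 206 206 205]
 [206 207 215 228 240 245 248 248 248 247 246 240 229 216 209 207 207 206]
 [206 209 221 237 246 248 249 249 249 249 249 246 240 229 217 209 207 207]
 [206 213 228 242 248 249 249 249 249 249 249 248 245 237 223 212 207 206]
 [207 217 235 245 249 249 249 249 249 249 249 249 247 240 227 214 207 206]
 [208 222 238 247 249 249 249 249 249 250 249 249 248 242 230 215 208 206]
 [208 220 237 246 249 249 249 249 249 249 249 249 247 240 227 214 208 206]
 [205 214 232 244 248 249 250 249 249 249 249 249 245 235 219 209 206 206]
 [204 208 224 239 247 249 249 249 249 249 249 248 241 226 209 205 206 206]
 [203 202 209 226 241 247 249 249 249 249 247 242 231 213 201 202 206 206]
 [203 196 192 205 224 237 244 247 247 245 239 229 214 199 200 204 206 206]
 [204 199 189 186 196 214 227 233 234 227 216 203 193 193 200 205 206 207]
 [207 204 197 186 179 183 193 198 199 194 184 182 188 197 204 206 206 206]]
knob top [ 0.5576 -0.0344  0.125 ] axes meas [11.4 14.1] model [13.3 13.4]
flange top [ 0.557  -0.0315  0.006 ] axes meas [69.8 70.4] model [67.5 67.8]
flange side [ 0.5595 -0.0501  0.006 ] axes meas [66.7 68. ] model [52.  68.1]
can [0.6521 0.2039 0.036 ] [0.65230325 0.20692182 0.036     ]
contr top [ 0.768 -0.042  0.05 ] [ 0.743 -0.04   0.13 ] [ 0.783 -0.043  0.   ]
beaker [0.675 0.324 0.05 ] [0.657 0.3   0.13 ] [0.686 0.34  0.   ]
reagent [ 0.714 -0.401  0.05 ] [ 0.693 -0.374  0.13 ] [ 0.727 -0.419  0.   ]
```

Candidates for the canister are the white slotted cylinder at top (185,141) and the green one at (179,105). I choose the white one. For the plate they are the discs at top (130,199), y≈+0.36, and (171,282), y≈+0.24. I choose the first because it is farthest left. The crop confirms both: black holes and white body on the canister, and the leftmost plate with its post.

First I turn the tool to yaw −π/2.

step_arm(commands="0 0 0 0 0 -0.163;0 0 0 0 0 -0.163;0 0 0 0 0 -0.163;0 0 0 0 0 -0.163;0 0 0 0 0 -0.163;0 0 0 0 0 -0.163;0 0 0 0 0 -0.163;0 0 0 0 0 -0.163", jaw=75)

```text
t: 2.35
eef_pos: [0.1792, -0.6508, 0.2516]
ee_rot: [3.142, -0.0, -1.563]
force: [-0.4, 0.3, 0.0]
width: 0.0751
```

step_arm(commands="-50 -27.6 0 0 0 0;-50 -27.6 0 0 0 0;-50 -27.6 0 0 0 0;-50 -27.6 0 0 0 0;-50 -27.6 0 0 0 0;-50 -27.6 0 0 0 0;-50 -27.6 0 0 0 0;-50 -27.6 0 0 0 0")

```text
t: 3.35
eef_pos: [0.3999, -0.2486, 0.252]
ee_rot: [-3.14, -0.0, -1.569]
force: [0.6, -1.8, 0.3]
width: 0.0747
```

step_arm(commands="-50 -27.6 0 0 0 0;-50 -27.6 0 0 0 0;-50 -27.6 0 0 0 0;-50 -27.6 0 0 0 0;-50 -27.6 0 0 0 0;-50 -27.6 0 0 0 0;-30 -17 0 0 0 -0.008;-26 -14 0 0 0 0")

```text
t: 4.35
eef_pos: [0.5955, 0.1078, 0.2514]
ee_rot: [3.141, -0.0, -1.56]
force: [0.1, 0.3, 0.2]
width: 0.0748
```

step_arm(commands="-35 -20 0 0 0 0.01;-35 -20 0 0 0 0;-27 -16.5 0 0 0 0;0 0 0 0 0 0")

```text
t: 4.85
eef_pos: [0.6517, 0.2051, 0.2505]
ee_rot: [3.141, -0.001, -1.569]
force: [0.0, 0.7, -0.4]
width: 0.0747
```

```bash
cat > look.py <<'E'
from station import *
from h import *
def look(n,pts=[],names=[]):
    s=get_state();f=grab_frame("wrist");g=tocamwrist(f,s)
    pickle.dump(g,open(n+".pkl","wb"))
    print(s["eef_pos"].round(4),s["ee_rot"].round(4),round(s["width"],4))
    im=f["frame"][:,:,::-1].copy()
    for c,r,z in pts:
        a=np.linspace(0,2*np.pi,100)
        q=proj(g,np.c_[c[0]+r*np.cos(a),c[1]+r*np.sin(a),0*a+z]);cv2.polylines(im,[np.round(q*8).astype(np.int32)],True,(0,0,255),1,cv2.LINE_AA,3)
    for o in names: print(o,recognise(f,o)[:3])
    cv2.imwrite(f"pics/{n}.png",im)
    return g
E
python3 - <<'E'
from look import *
look("w1",[((.652,.2045),.025,.036),((.652,.2045),.025,0)],["canister_mid"])
E
```

```text
[0.6517 0.2051 0.2505] [ 3.1408e+00 -5.0000e-04 -1.5693e+00] 0.0747
canister_mid [{'pixel': [160.4, 177.4], 'conf': 0.76}, {'pixel': [248.7, 167.6], 'conf': 0.71}]
```

View pics/w1.png

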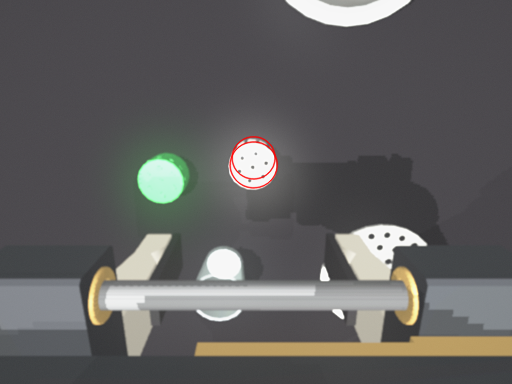

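```bash
cat > cr.py <<'E'
import cv2,sys
n,x,y,w=sys.argv[1],*map(int,sys.argv[2:5])
im=cv2.imread(f"pics/{n}.png")[max(0,y-w):y+w,max(0,x-w):x+w]
k=580/max(im.shape[:2])
cv2.imwrite(f"pics/{n}_c.png",cv2.resize(im,None,fx=k,fy=k,interpolation=cv2.INTER_CUBIC))
E
python3 cr.py w1 253 163 40
```

```text
(no output)
```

View pics/w1_c.png

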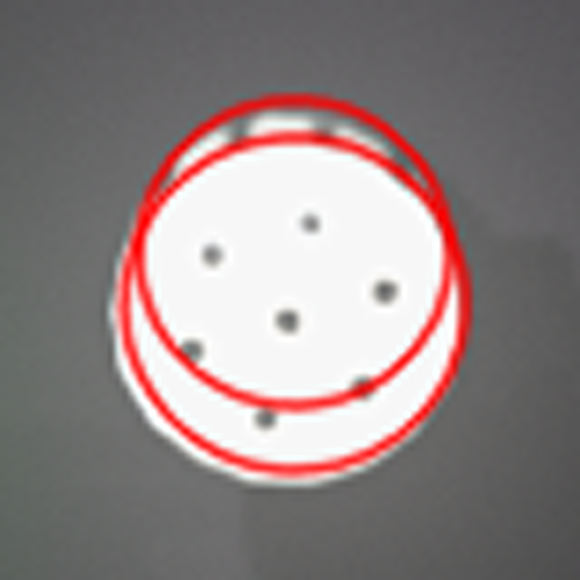

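step_arm(commands="-1 -1 35 0 0 0;0 0 40 0 0 0;0 0 40 0 0 0;0 0 40 0 0 0;0 0 32 0 0 0;0 0 20 0 0 0;0 0 10 0 0 0;0 0 0 0 0 0")

```text
t: 5.95
eef_pos: [0.6519, 0.2038, 0.0346]
ee_rot: [3.141, -0.0, -1.571]
force: [0.7, -0.6, 1.7]
width: 0.075
```

step_arm(commands="0 0 0 0 0 0;0 0 0 0 0 0;0 0 0 0 0 0;0 0 0 0 0 0;0 0 0 0 0 0", jaw=30, grip_force=20)

```text
t: 6.58
eef_pos: [0.6523, 0.2046, 0.0352]
ee_rot: [-3.141, 0.0, -1.571]
force: [-2.4, 0.3, 6.0]
width: 0.0497
```

step_arm(commands="0 0 -10 0 0 0;0 0 -20 0 0 0;0 0 -30 0 0 0;0 0 -40 0 0 0;0 0 -40 0 0 0;0 0 -35 0 0 0;0 0 -15 0 0 0;0 0 0 0 0 0")

```text
t: 7.58
eef_pos: [0.6522, 0.2045, 0.2251]
ee_rot: [-3.141, 0.001, -1.571]
force: [-0.0, 0.2, -2.2]
width: 0.0495
```

step_arm(commands="15 5 0 0 0 0;34 12 0 0 0 0;36 12.6 0 0 0 0;36 12.6 0 0 0 0;36 12.6 0 0 0 0;36 12.6 0 0 0 0;36 12.6 0 0 0 0;36 12.6 0 0 0 0")

```text
t: 8.57
eef_pos: [0.5576, -0.0624, 0.2229]
ee_rot: [3.139, -0.0, -1.571]
force: [0.2, -1.0, -0.4]
width: 0.0496
```

step_arm(commands="36 12.6 0 0 0 0;36 12.6 0 0 0 0;36 12.6 0 0 0 0;36 12.6 0 0 0 0;36 12.6 0 0 0 0;36 12.6 0 0 0 0;25 8.5 0 0 0 0;0 0 0 0 0 0")

```text
t: 9.57
eef_pos: [0.4732, -0.303, 0.2228]
ee_rot: [3.139, 0.001, -1.574]
force: [-0.3, -0.0, -0.4]
width: 0.0501
```

```bash
python3 - <<'E'
from look import *
look("w2",[((.4707,-.3133),.098,.07),((.4707,-.3133),.082,.07),((.4707,-.3133),.064,.06)])
f=grab_frame("top");g=pickle.load(open("top0.pkl","rb"))
cv2.imwrite("pics/t2.png",f["frame"][:,:,::-1])
E
```

```text
[ 0.4732 -0.303   0.2228] [ 3.1386e+00  9.0000e-04 -1.5737e+00] 0.0501
```

View pics/w2.png

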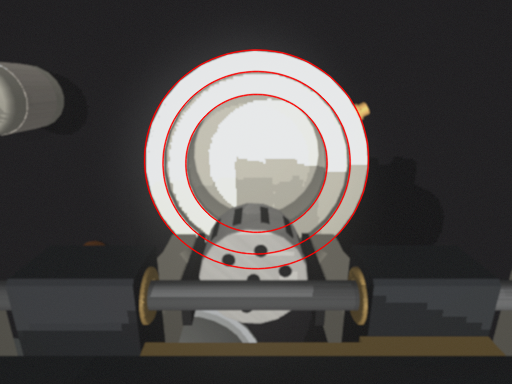

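step_arm(commands="11 2.5 0 0 0 0;0 0 30 0 0 0;0 0 35 0 0 0;0 0 35 0 0 0;0 0 30 0 0 0;0 0 20 0 0 0;0 0 15 0 0 0;0 0 0 0 0 0")

```text
t: 10.68
eef_pos: [0.4723, -0.3124, 0.0586]
ee_rot: [3.14, 0.001, -1.57]
force: [-0.1, -0.9, -1.0]
width: 0.0498
```

step_arm(commands="0 0 5 0 0 0;0 0 4 0 0 0;0 0 2 0 0 0;0 0 0 0 0 0")

```text
t: 11.18
eef_pos: [0.4729, -0.3126, 0.0486]
ee_rot: [-3.141, -0.0, -1.571]
force: [-0.3, 0.1, -1.7]
width: 0.0497
```

step_arm(commands="0 0 3 0 0 0;0 0 2 0 0 0;0 0 0 0 0 0")

```text
t: 11.55
eef_pos: [0.4728, -0.3126, 0.0434]
ee_rot: [3.141, 0.0, -1.571]
force: [0.1, -0.2, -1.0]
width: 0.0496
```

step_arm(commands="0 0 0 0 0 0;0 0 0 0 0 0;0 0 0 0 0 0", jaw=60)

```text
t: 11.92
eef_pos: [0.4729, -0.3126, 0.0437]
ee_rot: [-3.141, -0.0, -1.571]
force: [0.4, -0.2, -0.1]
width: 0.06
```

step_arm(commands="0 0 -10 0 0 0;0 0 -20 0 0 0;0 0 -30 0 0 0;0 0 -40 0 0 0;0 0 -40 0 0 0;0 0 -40 0 0 0;0 0 -20 0 0 0;0 0 0 0 0 0")

```text
t: 12.92
eef_pos: [0.4736, -0.3129, 0.2462]
ee_rot: [-3.137, -0.001, -1.571]
force: [-0.1, 0.5, -0.1]
width: 0.06
```

```bash
python3 - <<'E'
from look import *
look("w3",[((.4707,-.3133),.025,.044)])
f=grab_frame("side");cv2.imwrite("pics/s3.png",f["frame"][:,:,::-1])
E
python3 cr.py s3 290 128 40
```

```text
[ 0.4736 -0.3129  0.2462] [-3.1374e+00 -1.4000e-03 -1.5707e+00] 0.06
```

View pics/w3.png

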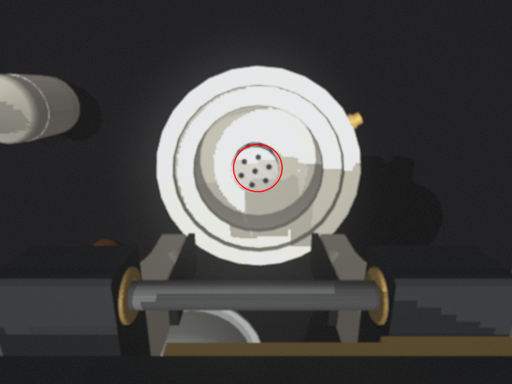

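View pics/s3_c.png

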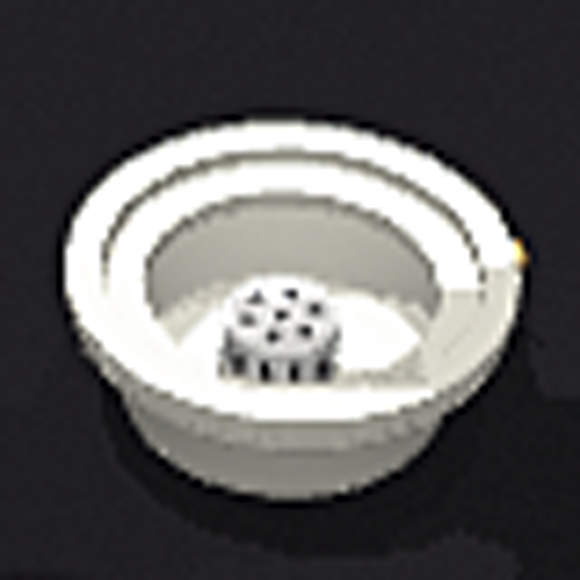

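step_arm(commands="-30 0 0 0 0 0;-50 -1 0 0 0 0;-50 -2 0 0 0 0;-50 -2 0 0 0 0;-50 -2 0 0 0 0;-50 -2 0 0 0 0;-50 -2 0 0 0 0;-50 -2 0 0 0 0")

```text
t: 14.02
eef_pos: [0.4851, 0.0688, 0.2426]
ee_rot: [3.14, -0.001, -1.571]
force: [1.5, 0.7, 0.4]
width: 0.0601
```

step_arm(commands="-50 -2 0 0 0 0;-50 -2 0 0 0 0;-50 0 0 0 0 0;-50 0 0 0 0 0;-50 0 0 0 0 0;-34 0 0 0 0 0;-10 0 0 0 0 0;0 0 0 0 0 0")

```text
t: 15.02
eef_pos: [0.4894, 0.3613, 0.2423]
ee_rot: [3.14, -0.002, -1.57]
force: [-0.4, -0.8, -0.4]
width: 0.0601
```

```bash
python3 - <<'E'
from look import *
look("w4",[((.491,.361),.074,.006),((.491,.361),.008,.046)],["plate_post"])
E
```

```text
[0.4894 0.3613 0.2423] [ 3.1402e+00 -1.7000e-03 -1.5702e+00] 0.0601
plate_post [{'pixel': [254.2, 158.5], 'conf': 0.9}, {'pixel': [460.0, 56.1], 'conf': 0.71}]
```

View pics/w4.png

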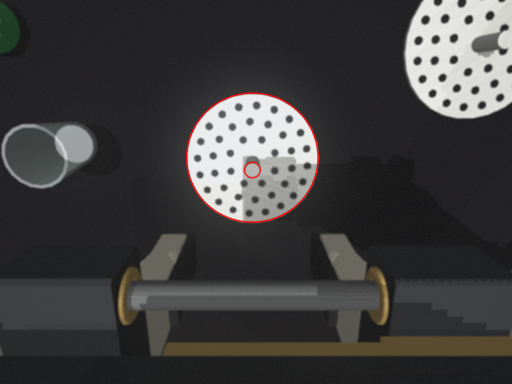

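step_arm(commands="0 -1.5 35 0 0 0;0 0 40 0 0 0;0 0 40 0 0 0;0 0 40 0 0 0;0 0 30 0 0 0;0 0 14 0 0 0;0 0 5 0 0 0;0 0 0 0 0 0")

```text
t: 16.12
eef_pos: [0.4918, 0.3616, 0.0404]
ee_rot: [-3.141, 0.001, -1.571]
force: [0.6, 0.3, 0.5]
width: 0.0597
```

step_arm(commands="0 0 0 0 0 0;0 0 0 0 0 0;0 0 0 0 0 0;0 0 0 0 0 0;0 0 0 0 0 0;0 0 0 0 0 0", jaw=5, grip_force=45)

```text
t: 16.88
eef_pos: [0.4911, 0.3613, 0.0396]
ee_rot: [3.141, -0.0, -1.571]
force: [-2.3, 0.3, 2.5]
width: 0.015
```

step_arm(commands="0 0 -5 0 0 0;0 0 -10 0 0 0;0 0 -20 0 0 0;0 0 -30 0 0 0;0 0 -40 0 0 0;0 0 -40 0 0 0;0 0 -30 0 0 0;0 0 -10 0 0 0")

```text
t: 17.88
eef_pos: [0.4919, 0.3619, 0.2271]
ee_rot: [-3.139, 0.003, -1.571]
force: [-0.2, 0.6, -5.0]
width: 0.015
```

step_arm(commands="10 0 0 0 0 0;20 0 0 0 0 0;30 0 0 0 0 0;40 0 0 0 0 0;40 0 0 0 0 0;40 0 0 0 0 0;40 0 0 0 0 0;40 0 0 0 0 0")

```text
t: 18.88
eef_pos: [0.4902, 0.0982, 0.2241]
ee_rot: [3.141, -0.0, -1.572]
force: [1.2, 0.5, -2.9]
width: 0.0151
```

step_arm(commands="40 0 0 0 0 0;40 2 0 0 0 0;40 3 0 0 0 0;40 3 0 0 0 0;40 3 0 0 0 0;40 3 0 0 0 0;40 3 0 0 0 0;40 2 0 0 0 0")

```text
t: 19.88
eef_pos: [0.4701, -0.2209, 0.2241]
ee_rot: [3.141, 0.0, -1.572]
force: [0.7, 0.3, -3.8]
width: 0.0149
```

step_arm(commands="40 2 0 0 0 0;30 0 0 0 0 0;18 0 0 0 0 0;7 0 0 0 0 0;0 0 0 0 0 0")

```text
t: 20.5
eef_pos: [0.4698, -0.3137, 0.2243]
ee_rot: [3.141, 0.0, -1.572]
force: [-0.1, -0.6, -3.8]
width: 0.0153
```

```bash
python3 - <<'E'
from look import *
s=get_state();p=s["eef_pos"]
look("w5",[((.4707,-.3133),.098,.07),(p[:2],.074,p[2]-.0336)])
f=grab_frame("side");cv2.imwrite("pics/s5.png",f["frame"][:,:,::-1])
E
python3 cr.py s5 290 128 60
```

```text
[ 0.4698 -0.3137  0.2243] [ 3.1411e+00  3.0000e-04 -1.5715e+00] 0.0153
```

View pics/w5.png

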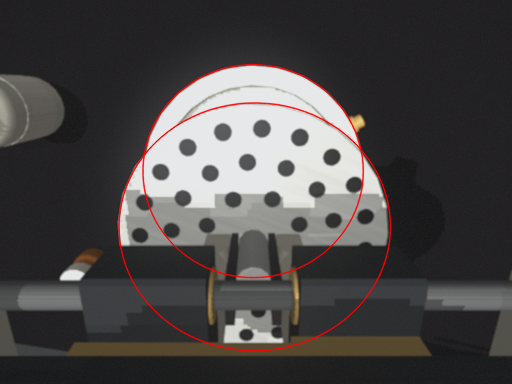

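View pics/s5_c.png

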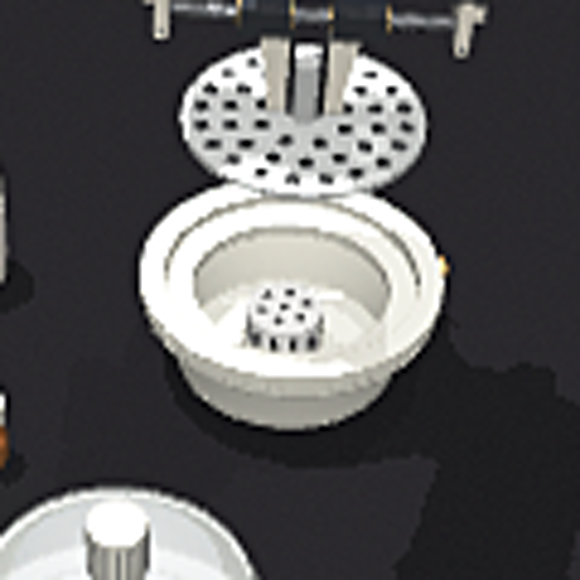

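step_arm(commands="0 -1 15 0 0 0;0 0 25 0 0 0;0 0 25 0 0 0;0 0 20 0 0 0;0 0 15 0 0 0;0 0 10 0 0 0;0 0 5 0 0 0;0 0 0 0 0 0")

```text
t: 21.6
eef_pos: [0.4714, -0.3136, 0.1096]
ee_rot: [3.142, -0.0, -1.571]
force: [0.3, -0.6, -3.4]
width: 0.015
```

step_arm(commands="0 0 3 0 0 0;0 0 3 0 0 0;0 0 2 0 0 0;0 0 0 0 0 0")

```text
t: 22.1
eef_pos: [0.4712, -0.3136, 0.1014]
ee_rot: [3.141, 0.0, -1.571]
force: [0.4, 0.2, -3.6]
width: 0.0149
```

step_arm(commands="0 0 1 0 0 0;0 0 1 0 0 0;0 0 0 0 0 0")

```text
t: 22.48
eef_pos: [0.4714, -0.3136, 0.0996]
ee_rot: [-3.141, -0.0, -1.571]
force: [1.0, -0.4, -2.7]
width: 0.0149
```

step_arm(commands="0 0 1 0 0 0;0 0 0 0 0 0")

```text
t: 22.72
eef_pos: [0.4715, -0.3137, 0.0995]
ee_rot: [-3.141, -0.0, -1.57]
force: [-2.4, 2.6, 5.5]
width: 0.0149
```

step_arm(commands="0 0 0 0 0 0;0 0 0 0 0 0;0 0 0 0 0 0;0 0 0 0 0 0", jaw=60)

```text
t: 23.22
eef_pos: [0.4714, -0.3137, 0.0985]
ee_rot: [3.142, -0.0, -1.571]
force: [-0.4, -0.3, -0.1]
width: 0.0497
```

step_arm(commands="0 0 -10 0 0 0;0 0 -20 0 0 0;0 0 -30 0 0 0;0 0 -40 0 0 0;0 0 -30 0 0 0;0 0 -15 0 0 0;0 0 0 0 0 0")

```text
t: 24.1
eef_pos: [0.4717, -0.3137, 0.2444]
ee_rot: [-3.14, -0.0, -1.571]
force: [0.2, 0.6, -0.7]
width: 0.06
```

```bash
python3 - <<'E'
from look import *
look("w6",[((.4707,-.3133),.098,.07),((.4707,-.3133),.074,.066),((.4707,-.3133),.008,.106)])
f=grab_frame("side");cv2.imwrite("pics/s6.png",f["frame"][:,:,::-1])
E
python3 cr.py s6 290 128 40
```

```text
[ 0.4717 -0.3137  0.2444] [-3.1398e+00 -4.0000e-04 -1.5708e+00] 0.06
```

View pics/w6.png

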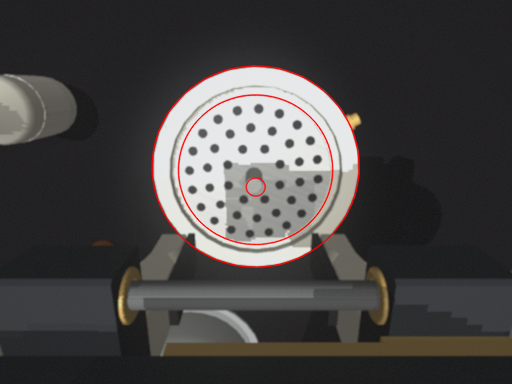

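View pics/s6_c.png

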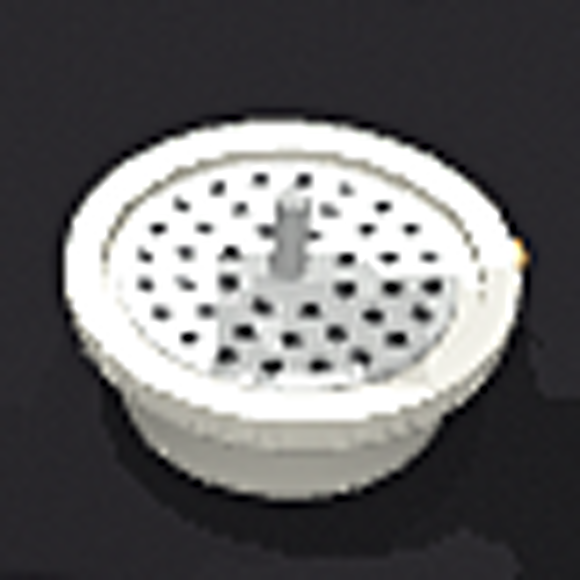

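step_arm(commands="-15 -25 0 0 0 0;-28 -44 0 0 0 0;-28 -44 0 0 0 0;-28 -44 0 0 0 0;-19 -30 0 0 0 0;0 0 0 0 0 0")

```text
t: 24.95
eef_pos: [0.6603, -0.1931, 0.2406]
ee_rot: [3.138, 0.0, -1.568]
force: [-0.7, -0.6, -0.7]
width: 0.0598
```

```bash
python3 - <<'E'
from look import *
look("w7",[((.658,-.1955),.018,.05),((.658,-.1955),.018,.0)],["jar_mid"])
E
python3 cr.py w7 254 165 50
```

```text
[ 0.6603 -0.1931  0.2406] [ 3.1382e+00  3.0000e-04 -1.5682e+00] 0.0598
jar_mid [{'pixel': [253.9, 165.0], 'conf': 0.75}]
```

View pics/w7.png

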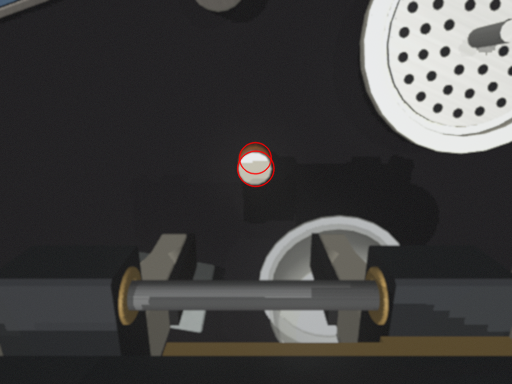

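View pics/w7_c.png

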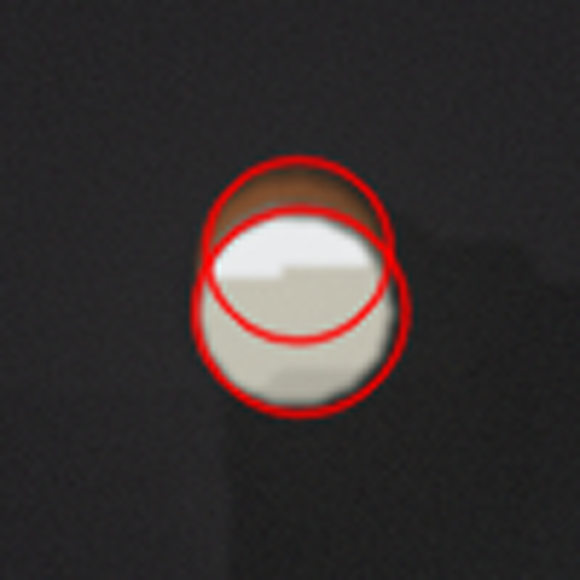

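step_arm(commands="3 2 35 0 0 0;0 0 40 0 0 0;0 0 40 0 0 0;0 0 40 0 0 0;0 0 30 0 0 0;0 0 15 0 0 0;0 0 6 0 0 0;0 0 0 0 0 0")

```text
t: 26.05
eef_pos: [0.6567, -0.1988, 0.0382]
ee_rot: [-3.141, -0.0, -1.571]
force: [-0.6, 0.7, 0.7]
width: 0.0598
```

step_arm(commands="0 0 0 0 0 0;0 0 0 0 0 0;0 0 0 0 0 0;0 0 0 0 0 0;0 0 0 0 0 0", jaw=20, grip_force=15)

```text
t: 26.68
eef_pos: [0.6568, -0.1986, 0.0382]
ee_rot: [-3.141, -0.0, -1.571]
force: [-1.3, 1.2, 4.8]
width: 0.0346
```

step_arm(commands="0 0 -5 0 0 0;0 0 -10 0 0 0;0 0 -20 0 0 0;0 0 -30 0 0 0;0 0 -40 0 0 0;0 0 -40 0 0 0;0 0 -30 0 0 0;0 0 -10 0 0 0")

```text
t: 27.68
eef_pos: [0.6571, -0.1988, 0.2255]
ee_rot: [-3.138, -0.0, -1.571]
force: [0.5, -0.1, -0.1]
width: 0.0347
```

step_arm(commands="5 10 0 0 0 0;10 22 0 0 0 0;14 32 0 0 0 0;15 34 0 0 0 0;14 32 0 0 0 0;10 26 0 0 0 0;8 20 0 0 0 0;4 10 0 0 0 0")

```text
t: 28.68
eef_pos: [0.4689, -0.2789, 0.222]
ee_rot: [3.141, 0.0, -1.571]
force: [1.3, 0.4, -0.2]
width: 0.035
```

step_arm(commands="0 0 0 0 0 0;0 0 0 0 0 0")

```text
t: 28.92
eef_pos: [0.471, -0.2785, 0.2224]
ee_rot: [-3.142, -0.0, -1.57]
force: [1.0, 0.5, -1.4]
width: 0.0349
```

```bash
python3 - <<'E'
from look import *
s=get_state();p=s["eef_pos"]
look("w8",[((p[0],p[1]+.0025),.018,p[2]-.0382),((.4707,-.3133),.008,.106)])
f=grab_frame("side");cv2.imwrite("pics/s8.png",f["frame"][:,:,::-1])
E
python3 cr.py s8 290 100 60
```

```text
[ 0.471  -0.2785  0.2224] [-3.1415e+00 -1.0000e-04 -1.5705e+00] 0.0349
```

View pics/w8.png

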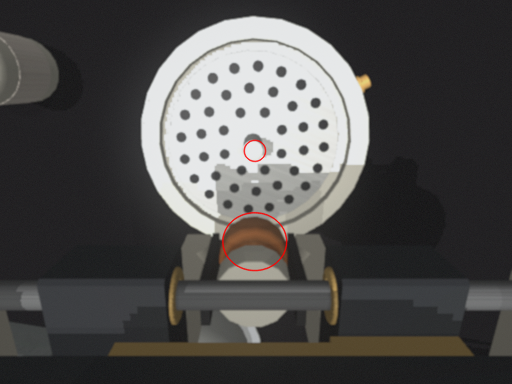

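View pics/s8_c.png

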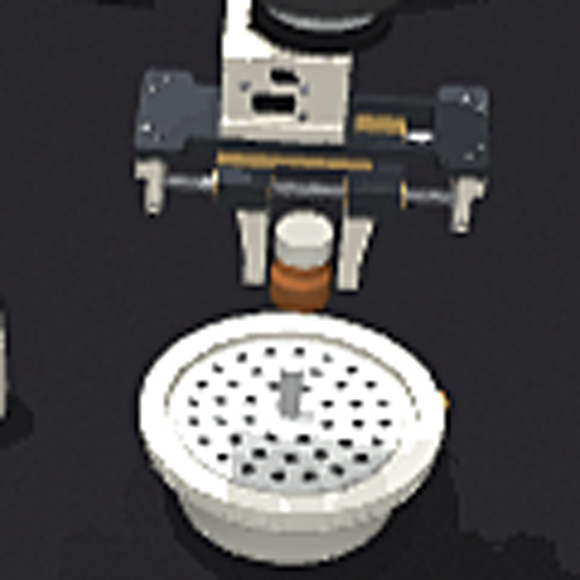

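step_arm(commands="0 0 15 0 0 0;0 0 25 0 0 0;0 0 25 0 0 0;0 0 20 0 0 0;0 0 12 0 0 0;0 0 8 0 0 0;0 0 4 0 0 0;0 0 0 0 0 0")

```text
t: 30.02
eef_pos: [0.4705, -0.2786, 0.1137]
ee_rot: [-3.141, -0.0, -1.571]
force: [-0.3, -0.4, -0.7]
width: 0.0348
```

step_arm(commands="0 0 2 0 0 0;0 0 2 0 0 0;0 0 1 0 0 0;0 0 0 0 0 0")

```text
t: 30.52
eef_pos: [0.4703, -0.2786, 0.1085]
ee_rot: [3.141, 0.0, -1.571]
force: [0.2, 0.8, -1.1]
width: 0.0348
```

step_arm(commands="0 0 1.5 0 0 0;0 0 1.5 0 0 0;0 0 0.8 0 0 0;0 0 0 0 0 0")

```text
t: 31.02
eef_pos: [0.4703, -0.2786, 0.1047]
ee_rot: [3.141, 0.0, -1.571]
force: [-0.1, 0.8, -0.6]
width: 0.0346
```

step_arm(commands="0 0 0.7 0 0 0;0 0 0.5 0 0 0;0 0 0 0 0 0")

```text
t: 31.4
eef_pos: [0.4704, -0.2787, 0.1041]
ee_rot: [-3.141, -0.0, -1.571]
force: [-1.5, 1.1, 6.3]
width: 0.0354
```

step_arm(commands="0 0 0 0 0 0;0 0 0 0 0 0;0 0 0 0 0 0;0 0 0 0 0 0", jaw=60)

```text
t: 31.9
eef_pos: [0.4703, -0.2786, 0.1035]
ee_rot: [3.141, 0.0, -1.571]
force: [-0.7, 0.1, 0.3]
width: 0.0596
```

step_arm(commands="0 0 -8 0 0 0;0 0 -20 0 0 0;0 0 -30 0 0 0;0 0 -40 0 0 0;0 0 -40 0 0 0;0 0 -20 0 0 0;0 0 0 0 0 0")

```text
t: 32.78
eef_pos: [0.4712, -0.2789, 0.264]
ee_rot: [-3.137, -0.001, -1.571]
force: [1.0, 0.0, -0.1]
width: 0.0599
```

```bash
python3 - <<'E'
from look import *
look("w9",[((.4707,-.2763),.018,.116),((.4707,-.3133),.098,.07)])
f=grab_frame("side");cv2.imwrite("pics/s9.png",f["frame"][:,:,::-1])
E
python3 cr.py s9 290 128 40
```

```text
[ 0.4712 -0.2789  0.264 ] [-3.1375e+00 -1.1000e-03 -1.5707e+00] 0.0599
```

View pics/w9.png

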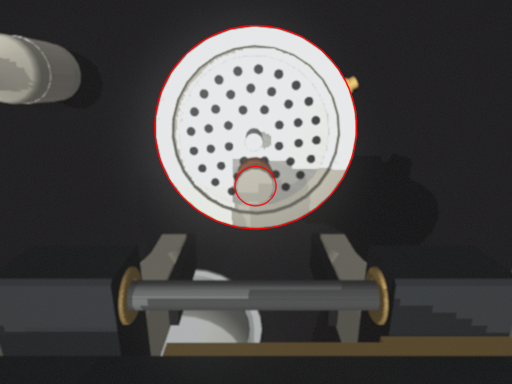

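View pics/s9_c.png

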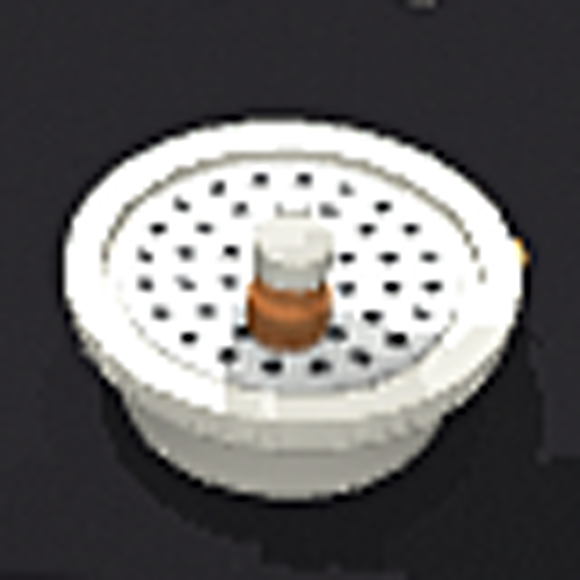

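step_arm(commands="-25 -9 0 0 0 0;-45 -15 0 0 0 0;-50 -17 0 0 0 0;-50 -18 0 0 0 0;-45 -16 0 0 0 0;-24 -8 0 0 0 0;-8 -3 0 0 0 0;0 0 0 0 0 0")

```text
t: 33.88
eef_pos: [0.556, -0.0316, 0.2608]
ee_rot: [3.14, -0.0, -1.57]
force: [-0.6, -0.5, -0.4]
width: 0.06
```

```bash
python3 - <<'E'
from look import *
look("w10",[((.5573,-.032),.017,.125),((.5573,-.032),.096,.006)],["dome_knob"])
E
```

```text
[ 0.556  -0.0316  0.2608] [ 3.1400e+00 -4.0000e-04 -1.5702e+00] 0.06
dome_knob [{'pixel': [256.2, 156.8], 'conf': 0.91}]
```

View pics/w10.png

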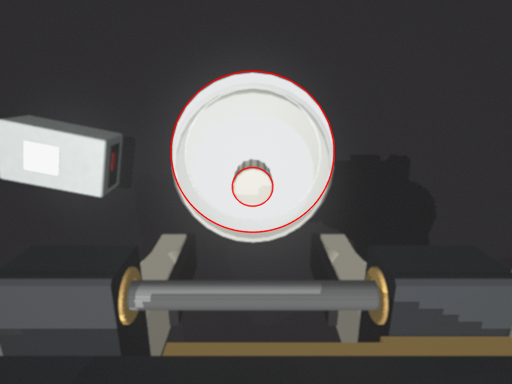

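step_arm(commands="0 -1.3 25 0 0 0;0 0 35 0 0 0;0 0 35 0 0 0;0 0 25 0 0 0;0 0 14 0 0 0;0 0 6 0 0 0;0 0 0 0 0 0")

```text
t: 34.85
eef_pos: [0.5579, -0.0318, 0.1219]
ee_rot: [-3.141, -0.0, -1.571]
force: [-0.4, -0.1, 0.6]
width: 0.06
```

step_arm(commands="0 0 0 0 0 0;0 0 0 0 0 0;0 0 0 0 0 0;0 0 0 0 0 0;0 0 0 0 0 0", jaw=20, grip_force=45)

```text
t: 35.48
eef_pos: [0.5572, -0.0316, 0.1219]
ee_rot: [3.141, -0.0, -1.571]
force: [-4.4, 1.1, 6.1]
width: 0.0336
```

step_arm(commands="0 0 -5 0 0 0;0 0 -10 0 0 0;0 0 -20 0 0 0;0 0 -30 0 0 0;0 0 -35 0 0 0;0 0 -35 0 0 0;0 0 -20 0 0 0;0 0 -10 0 0 0")

```text
t: 36.48
eef_pos: [0.5579, -0.0315, 0.288]
ee_rot: [-3.14, 0.001, -1.571]
force: [0.7, 0.5, -4.7]
width: 0.0334
```

step_arm(commands="10 3 0 0 0 0;25 8 0 0 0 0;35 11 0 0 0 0;40 12 0 0 0 0;40 12 0 0 0 0;40 12 0 0 0 0;35 11 0 0 0 0;28 9 0 0 0 0")

```text
t: 37.48
eef_pos: [0.478, -0.2862, 0.285]
ee_rot: [3.139, 0.001, -1.572]
force: [0.9, 0.9, -3.9]
width: 0.0334
```

step_arm(commands="20 6 0 0 0 0;9 3 0 0 0 0;0 0 0 0 0 0;0 0 0 0 0 0")

```text
t: 37.98
eef_pos: [0.4707, -0.3131, 0.2862]
ee_rot: [3.141, 0.0, -1.57]
force: [-0.1, -0.8, -3.9]
width: 0.0332
```

```bash
python3 - <<'E'
from look import *
s=get_state();p=s["eef_pos"]
look("w11",[(p[:2],.096,p[2]-.1219),((.4707,-.3133),.098,.07),(p[:2],.017,p[2]+.003)])
f=grab_frame("side");im=f["frame"][:,:,::-1].copy()
a=np.linspace(0,6.283,100)
for r,z in((.096,p[2]-.1159),):
    q=proj(f,np.c_[p[0]+r*np.cos(a),p[1]+r*np.sin(a),0*a+z]);cv2.polylines(im,[np.round(q*8).astype(np.int32)],True,(0,0,255),1,cv2.LINE_AA,3)
cv2.imwrite("pics/s11.png",im)
E
python3 cr.py s11 290 100 70
```

```text
[ 0.4707 -0.3131  0.2862] [ 3.1412e+00  3.0000e-04 -1.5705e+00] 0.0332
```

View pics/w11.png

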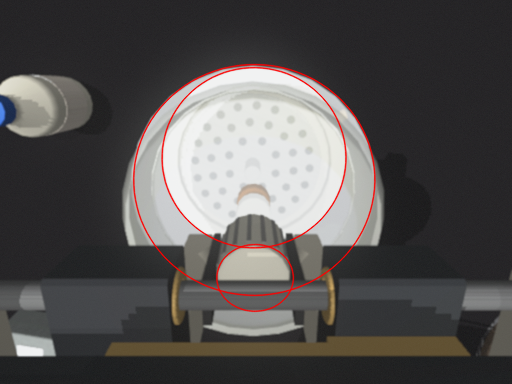

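View pics/s11_c.png

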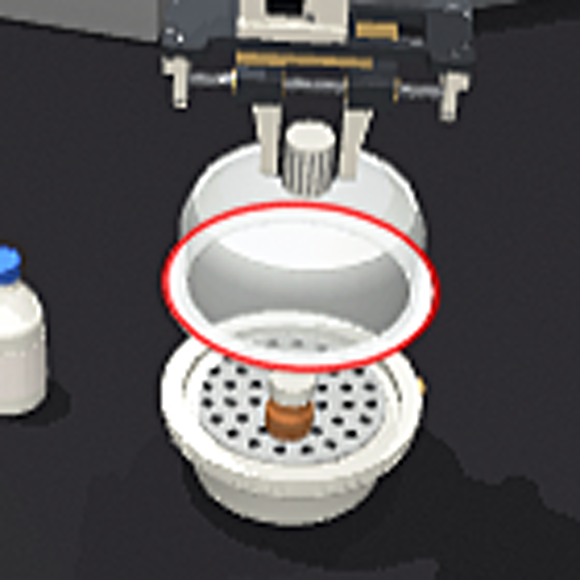

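step_arm(commands="0 0 12 0 0 0;0 0 20 0 0 0;0 0 20 0 0 0;0 0 14 0 0 0;0 0 10 0 0 0;0 0 6 0 0 0;0 0 3 0 0 0;0 0 0 0 0 0")

```text
t: 39.08
eef_pos: [0.4708, -0.3137, 0.2018]
ee_rot: [-3.141, -0.0, -1.571]
force: [0.1, -0.5, -4.3]
width: 0.033
```

step_arm(commands="0 0 2 0 0 0;0 0 2 0 0 0;0 0 1 0 0 0;0 0 0 0 0 0")

```text
t: 39.58
eef_pos: [0.4706, -0.3136, 0.1965]
ee_rot: [3.141, 0.0, -1.571]
force: [-1.2, -0.3, -3.7]
width: 0.0333
```

step_arm(commands="0 0 1.5 0 0 0;0 0 1.5 0 0 0;0 0 1 0 0 0;0 0 0 0 0 0")

```text
t: 40.08
eef_pos: [0.4706, -0.3136, 0.1924]
ee_rot: [3.141, 0.0, -1.571]
force: [-1.2, -0.4, -5.4]
width: 0.0329
```

step_arm(commands="0 0 0.7 0 0 0;0 0 0 0 0 0")

```text
t: 40.33
eef_pos: [0.4708, -0.3136, 0.192]
ee_rot: [-3.141, -0.0, -1.571]
force: [-0.1, 0.7, -2.7]
width: 0.033
```

step_arm(commands="0 0 0.8 0 0 0;0 0 0 0 0 0")

```text
t: 40.58
eef_pos: [0.4709, -0.3137, 0.1919]
ee_rot: [-3.141, -0.0, -1.57]
force: [-1.1, 2.6, 4.5]
width: 0.0335
```

step_arm(commands="0 0 0 0 0 0;0 0 0 0 0 0;0 0 0 0 0 0;0 0 0 0 0 0", jaw=60)

```text
t: 41.08
eef_pos: [0.4707, -0.3137, 0.191]
ee_rot: [3.141, -0.0, -1.571]
force: [-1.3, 0.2, -0.9]
width: 0.0597
```

step_arm(commands="0 0 -8 0 0 0;0 0 -20 0 0 0;0 0 -30 0 0 0;0 0 -40 0 0 0;0 0 -20 0 0 0;0 0 0 0 0 0;0 0 0 0 0 0")

```text
t: 41.95
eef_pos: [0.4703, -0.3134, 0.3086]
ee_rot: [3.141, 0.0, -1.571]
force: [0.1, 0.3, 0.2]
width: 0.0601
```

```bash
python3 - <<'E'
from look import *
C=(.4707,-.3133)
look("w12",[(C,.098,.07),(C,.017,.195)])
f=grab_frame("side");im=f["frame"][:,:,::-1].copy()
cv2.imwrite("pics/s12full.png",im)
a=np.linspace(0,6.283,100)
for r,z in((.096,.076),(.098,.07),(.017,.195)):
    q=proj(f,np.c_[C[0]+r*np.cos(a),C[1]+r*np.sin(a),0*a+z]);cv2.polylines(im,[np.round(q*8).astype(np.int32)],True,(0,0,255),1,cv2.LINE_AA,3)
cv2.imwrite("pics/s12.png",im)
E
python3 cr.py s12 290 110 60
```

```text
[ 0.4703 -0.3134  0.3086] [ 3.1411e+00  5.0000e-04 -1.5709e+00] 0.0601
```

View pics/w12.png

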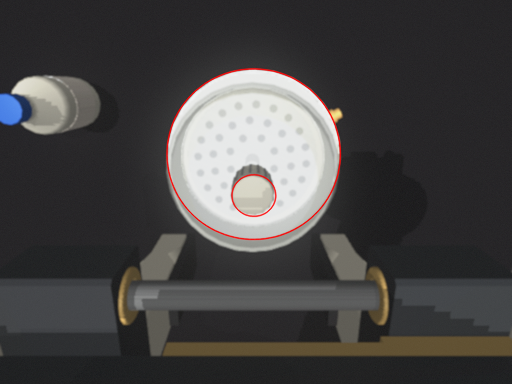

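View pics/s12_c.png

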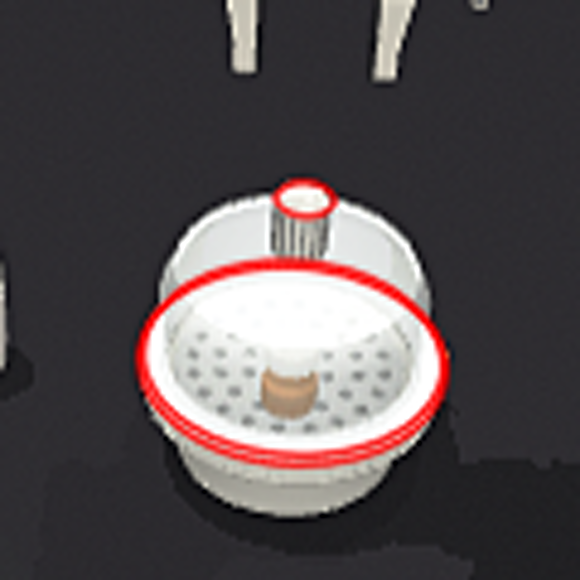

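View pics/s12full.png

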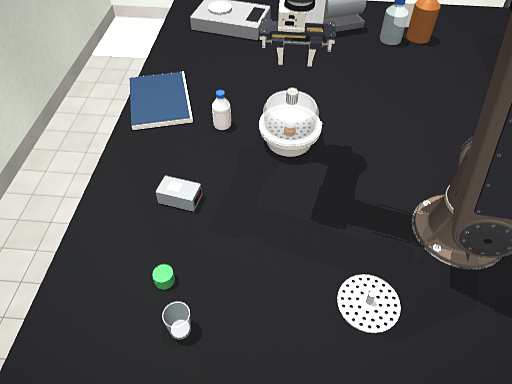

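The dome sits flush and centred: its knob (291,92) and flange match the overlay. The jar stands upright inside, and the bystanders are where they started. I'm handing in.

```bash
python3 -c "
from station import *
print(job_done())"
```

```text
the job is handed in; nothing more can be done
None
```

I loaded the base in the required order: canister on the bottom, leftmost plate on the ledge with its post up, jar about 37 mm from the post, then the dome on the rim. I handed the job in at about 42 s of the 112 s limit. `job_done()` gives no verdict, so whether it passed is not confirmed.

- **Placing:** I lowered each part gently until it touched down, or was within about 1 mm of it, then opened the jaws and drew back. The gripper ended clear, above the dome.
- **Last pictures (wrist and side):** The dome's knob and flange match the predicted circles for a flush, centred fit to within about 1–2 mm. The jar stands upright inside. The plate was level and the canister upright when last seen clearly.
- **Bystanders:** The controller, beaker, reagent bottle, green canister and second plate show no visible movement.
- **Disagreements:** The first canister fit differed from the wrist view by about 1–2 mm, and I corrected it before grasping. An automatic dome fit in the side picture was wrong because it mixed in the dome wall. I used the top-view fit instead, and the wrist view agreed with it.

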